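Close a sample tin in the lever press

ROBOT

A 7-joint arm with a two-finger parallel gripper is mounted at the origin on the work surface. World frame = base frame: x ahead of the robot, y to its left, z up, the work surface at z = 0. Lengths are in m, angles in rad, forces in N, time in s.
With the tool pointing down it reaches from about 0.35 to 0.775 m from the base axis. Payload 3.1 kg.
Tool frame: the origin (TCP) lies midway between the tips of the shut fingers; the grasp point (between the pads) lies 19 mm behind it; z points along the fingers, y is the line along which they close (so a half turn about z gives the same grasp; the last joint's range is limited). The gripper opens to 85 mm and grips with 20 to 120 N. Pads are 22 mm wide; open, the fingers measure 114 mm over their backs; the gripper's body (76 mm by 85 mm) begins 54 mm behind the grasp point. The pads swing forward as they close: fully open they stand 13 mm farther back than shut.
Start: joints at [-1.322, 0.311, 0.014, 1.512, -0.004, 1.319, -0.027], TCP at [0.158, 0.527, 0.231] pointing down, gripper open.
Joint ranges: [-2.7, 2.7], [-0.3, 1.91], [-1.27, 1.3], [0.12, 2.57], [-1.44, 4.58], [0.2, 2.03], [-3.05, 3.05]. Speed limits (rad/s): [2.79, 2.79, 3.14, 3.14, 3.14, 3.14, 3.14].

INTERFACE

Orientations are given as a unit quaternion [x, y, z, w].
In Python, from bench import read_state, vision, workorder gives the robot as it stands.
- The arm moves only by the shell command python3 -m creep 'ROWS'. ROWS is JSON, a list of rows, each a list of 7 numbers: the shift along the tool's x, y, z in cm, then the turn, a rotation vector about the tool's x, y, z in degrees, then the closure in counts, from 0 (fully open) to 255 (shut). A call has exactly 5 rows; each row shifts and turns the commanded pose from where the row before left it, along the tool's axes as they then stand; what a row does not reach is not made up. A row lasts 1/10 s, in which the tool goes at most 50 mm and 8.59 degrees, less where a joint would pass 70% of its speed; a pose out of reach is approached as far as the arm can. A call with a gripper value outside its range is refused whole. The fingers move at their own pace and stop on an object; the grip force is fixed at half the most. Time passes only in rows, so rows that do not move let the fingers close, or fill a call up. It gives the time, the measured TCP pose, the force, the opening and the grip force at its end, in the units of the state.
- read_state(): the state, without advancing time (a new reading comes with each control period).
- vision.camera(name): name is "scene" or "top" or "wrist"; returns a dict with "image" (400x640x3 uint8, blue, green, red), "K" (3x3 intrinsics, pixels), "R" (3x3) and "t" (3): a world point X has camera coordinates R X + t; the wrist camera has in their place "mount" (4x4, takes a point from camera to tool coordinates, whose origin is the TCP and whose axes are the flange's). Camera axes: x right, y down, z forward; pixel columns grow to the right and rows downward; lengths in m; the calibration is good to about 2 mm. A picture is of the moment at which its call begins: read the wrist's pose just before it. There is no depth.
- workorder.hand_in(): hands the job in; it is judged then, once.
The state is a dict: "time_s": time; "joints": joint angles; "dq": joint speeds; "joint_torque": joint torques, N m; "tcp_pos": TCP position; "orientation": TCP orientation; "ft_force": force on the tool from outside, world axes, zero at the start; "torque": the same for the moment, N m; "finger_gap": finger opening in m; "grip_force": force on a finger pad.
Only numpy, scipy, OpenCV 4.12 (cv2) and the standard library are available. Lean on these libraries where they do the work, as an engineer would, in place of code of your own. Each camera call takes 0.05 s, during which the arm holds its last target. There are 200 camera calls.

TASK

Two small lever presses stand on the bench of the spray-finishing lab; one has a tin of coating under its ram with the lid only set on. Pull that press's sprung lever all the way down so that the lid is pressed fully home, then ease the lever slowly back up to its rest, never letting it fly up, and let go. Leave the tin where it stands and do not work the empty press.

Things in the scene. Friction and masses are not known exactly. Their poses are not given: they have to be found in the camera images.
- lever_grip (a point): centre of the black grip at the end of the steel lever of the press holding the tin: a bar 110 mm long (along the lever), 32 wide, 22 thick, end to the robot. Axes turn with the lever: x along it from grip to hinge pin, 260 mm from this point; y level, across the grip; z its upper side. At rest it slopes up to the grip by 0.3 rad, this point 302 mm high; fully down, 0.3 rad below level, 148 mm
- lever (a joint): angle of that lever, rad: 0 at rest (up), 0.6 fully down against its stop. A spring drives it back up: at the grip it takes about 3 N to start, 9 N at the bottom, and 3 N more while the lid goes in (last 0.1 rad). Let go low down, it flies up
- tin: bare metal tin with a paper band, 72 mm diameter, 80 mm high to the rim, standing loose on the press's base under the ram (a steel disc of 60 mm diameter); origin at the centre of its underside, z up
- tin_lid (a joint): how far the tin's round steel lid (62 mm diameter) has gone down into the mouth, m: 0 to 0.002 at the start, when it stands 6 to 8 mm proud; 0.008 fully home, flush with the rim. It goes in with about 10 N and stays where it is pushed. The ram seats it when the lever is fully down
- lever_spare (a joint): angle of the lever of the other press, of the same build, with no tin under its ram, rad: 0 at rest (up), 0.6 fully down. Not to be worked. It stands on the other side of the robot's centre line, its grip as high (free end 330 mm) and as near the robot, so pass above 340 mm. Each press's base is 200 x 120 x 20 mm, grey, bolted down; 60 mm beside each grip is free all the way down
Not all that is in view belongs to the job. Leave any blue look-alike of the tin alone.

How it is judged:
By the outcome, as a careful person would: the job done as asked, in the order asked, and still so for the second after the job is handed in, with the robot touching nothing.
It also fails if it takes over 45 s, if anything falls off the work surface, if the arm or the gripper's body presses on something with over 40 N, if the wrist force passes 120 N, or if a joint passes its speed limit or range.

## Working session

There is one attempt and no reset: what is moved stays moved. The work goes in short steps, Python scripts to look and compute and a shell command to move; the robot and the scene stay as the last step left them, time stands still between calls to the robot, and variables do not carry over. Pictures are saved under pics/ and viewed, at most 10 in all, crops included, and the job is handed in when it is done.

```bash
mkdir -p pics; python3 - <<'E'
from bench import read_state, vision
import cv2,pickle
s=read_state(); print(s)
d={}
for n in("scene","top"):
    c=vision.camera(n); d[n]=c; cv2.imwrite(f"pics/{n}0.png",c["image"]); print(n,c["K"],c["R"],c["t"])
pickle.dump(d,open("cams.pkl","wb"))
E
```

```text
{'time_s': 0.0, 'joints': array([-1.32169072,  0.31171386,  0.01398705,  1.51306201, -0.0044131 ,
        1.31923907, -0.02718272]), 'dq': array([-3.23529304e-03, -2.67009212e-04,  1.57049814e-04,  1.25685472e-05,
       -8.41844103e-04,  2.12945572e-04, -1.10991498e-03]), 'joint_torque': array([-4.88636579e-04, -3.79918993e+01,  1.45853721e-01, -2.30591315e+01,
        1.23263430e-02,  1.37392918e-02, -2.40864821e-06]), 'tcp_pos': array([0.15746641, 0.52619726, 0.23022558]), 'orientation': array([ 1.44843662e-01,  9.89453831e-01, -1.18838879e-03, -1.32026742e-04]), 'ft_force': array([ 0.04491811, -0.16830786, -0.49976507]), 'torque': array([-0.01203286, -0.00261244,  0.01838275]), 'grip_force': 0.0, 'finger_gap': 0.08565490329842587}
scene [[419.86997989   0.         326.27838364]
 [  0.         419.86997989 202.66046438]
 [  0.           0.           1.        ]] [[-0.18521747  0.98261895  0.01242891]
 [ 0.80253292  0.1585474  -0.57515532]
 [-0.56712909 -0.0965542  -0.8179498 ]] [ 0.13973969 -0.36544081  1.46201161]
top [[481.32371459   0.         324.8488852 ]
 [  0.         481.32371459 197.92736284]
 [  0.           0.           1.        ]] [[-0.02842297 -0.99934193 -0.02253522]
 [-0.99263935  0.0308731  -0.11710666]
 [ 0.11772533  0.01904082 -0.99286363]] [-0.00160129  0.62955095  1.4256426 ]
```

View pics/scene0.png

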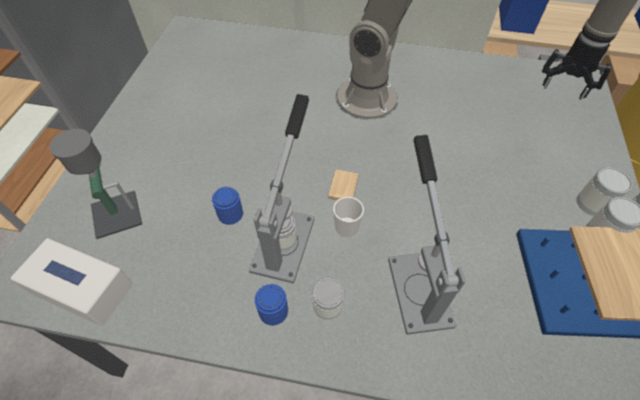

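View pics/top0.png

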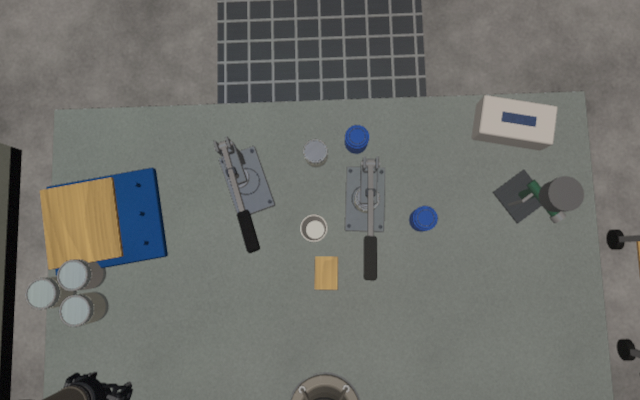

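The scene picture shows the tin (metal, with a band) under the ram of the press at scene (288,235), whose grip runs (303,97)–(291,136). The press at (425,290) shows a bare ring, so it is empty. Things that could be mistaken for what I want:
- **Grips:** A at scene (297,116) / top (370,258), B at scene (425,159) / top (248,231).
- **Tins:** loose ones at scene (328,297), blue ones at (228,205) and (271,304), and an open cup at (348,216).

I choose grip A and will check it in a close crop.

```bash
python3 - <<'E'
import cv2,pickle,numpy as np
d=pickle.load(open("cams.pkl","rb"))
s=d["scene"]["image"][85:285,240:325]; t=d["top"]["image"][145:290,335:405]
a=cv2.resize(s,None,fx=3,fy=3,interpolation=cv2.INTER_CUBIC)[:600]
b=cv2.resize(t,None,fx=4,fy=4,interpolation=cv2.INTER_CUBIC)
o=np.zeros((600,a.shape[1]+b.shape[1]+10,3),np.uint8); o[:a.shape[0],:a.shape[1]]=a; o[:b.shape[0],a.shape[1]+10:]=b
cv2.imwrite("pics/crop1.png",o); print(a.shape,b.shape)
E
```

```text
(600, 255, 3) (580, 280, 3)
```

View pics/crop1.png

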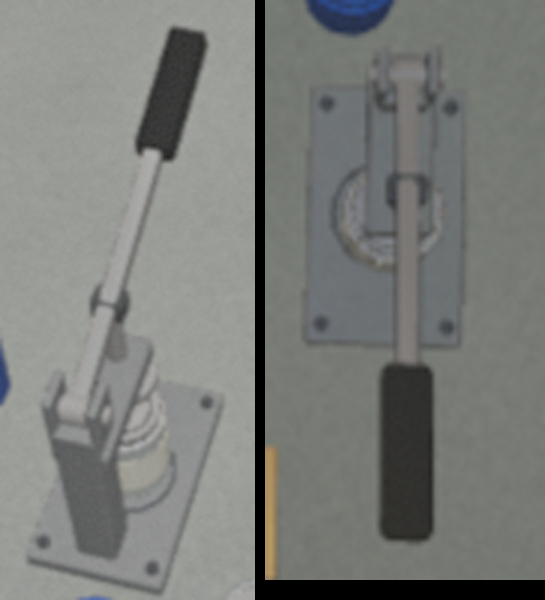

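The crop shows the tin with its band and lid under the ram of press A, so the choice is right. Grip A runs in scene from (303,96) to (292,136), and in top from (370,280) to (370,236). Triangulating now.

```bash
cat > h.py <<'E'
import pickle,numpy as np,cv2
from scipy.spatial.transform import Rotation as Ro
d=pickle.load(open("cams.pkl","rb"))
P={n:c["K"]@np.c_[c["R"],c["t"]] for n,c in d.items()}
def tri(s,t):
    X=cv2.triangulatePoints(P["scene"],P["top"],np.array(s,float),np.array(t,float)).ravel(); X=X[:3]/X[3]
    e=[(lambda p:(p[:2]/p[2]).round(1))(P[n]@np.r_[X,1]) for n in("scene","top")]
    return X,e
E
python3 - <<'E'
from h import *
for nm,s,t in [("free",(303,96),(370.4,279.5)),("near",(292,136),(370.4,236.5)),("ctr",(297.3,116),(370.4,258)),("hinge",(265,220),(370.5,169)),
 ("spare",(425,159),(248,231))]: print(nm,*tri(s,t))
# model check
import itertools
from bench import read_state
s=read_state(); print(Ro.from_quat(s["orientation"]).as_matrix().round(3))
E
```

```text
free [ 0.39551338 -0.12854767  0.31827788] [array([302.6,  96. ]), array([370.1, 279.6])]
near [ 0.49907137 -0.13371711  0.28821425] [array([290.9, 136. ]), array([369.7, 236.7])]
ctr [ 0.44642682 -0.13160928  0.30125636] [array([296.8, 116. ]), array([370. , 258.1])]
hinge [ 0.68344436 -0.1500784   0.21100515] [array([265.9, 220. ]), array([371.1, 168.8])]
spare [0.52139732 0.16760178 0.30171502] [array([424.6, 159. ]), array([247.8, 231. ])]
[[-0.958  0.287 -0.001]
 [ 0.287  0.958 -0.002]
 [-0.    -0.002 -1.   ]]
```

Grip A's centre is at about (0.447, -0.131, 0.301), with lever yaw about -0.07 rad; spare grip at (0.521, 0.168, 0.302). I'll go up, turn, and cross above both grips.

```bash
python3 -m creep '[[0,0,-4,0,0,-2.5,0],[0,0,-4,0,0,-2.5,0],[0,0,-4,0,0,-2.5,0],[0,0,-4,0,0,-2.5,0],[0,0,-4,0,0,-2.5,0]]'
python3 -m creep '[[-3.6,-2.5,0,0,0,0,0],[-3.6,-2.5,0,0,0,0,0],[-3.6,-2.5,0,0,0,0,0],[-3.6,-2.5,0,0,0,0,0],[-3.6,-2.5,0,0,0,0,0]]'
```

```text
time_s: 0.6
tcp_pos: [0.1575, 0.5265, 0.4325]
orientation: [0.035, 0.999, -0.0, -0.0]
ft_force: [0.4, 1.2, 0.3]
finger_gap: 0.0853
grip_force: 0.0
time_s: 1.1
tcp_pos: [0.3292, 0.3878, 0.4309]
orientation: [0.036, 0.999, -0.0, -0.0]
ft_force: [0.2, 0.2, 0.3]
finger_gap: 0.0856
grip_force: 0.0
```

```bash
python3 -m creep '[[-1.3,-3.4,0,0,0,0,0],[-1.3,-3.4,0,0,0,0,0],[-1.2,-3.4,0,0,0,0,0],[-1,-3.4,0,0,0,0,0],[-0.8,-3.4,0,0,0,0,0]]'
python3 -m creep '[[-0.8,-3.4,0,0,0,0,0],[-0.8,-3.4,0,0,0,0,0],[-0.8,-3.4,0,0,0,0,0],[-0.8,-3.4,0,0,0,0,0],[-0.8,-3.4,0,0,0,0,0]]'
python3 -m creep '[[-0.6,-3.4,0,0,0,0,0],[-0.6,-3.4,0,0,0,0,0],[-0.6,-3.4,0,0,0,0,0],[-0.6,-3.4,0,0,0,0,0],[-0.6,-3.4,0,0,0,0,0]]'
python3 - <<'E'
from bench import read_state, vision
import cv2,pickle
s=read_state(); c=vision.camera("wrist"); pickle.dump((s,c),open("w1.pkl","wb")); cv2.imwrite("pics/w1.png",c["image"]); print(s["joints"].round(2),s["tcp_pos"],c["K"],c["mount"])
E
```

```text
time_s: 1.6
tcp_pos: [0.3718, 0.2138, 0.4308]
orientation: [0.037, 0.999, -0.0, -0.0]
ft_force: [0.2, 0.8, 0.4]
finger_gap: 0.0853
grip_force: 0.0
time_s: 2.1
tcp_pos: [0.399, 0.0417, 0.431]
orientation: [0.036, 0.999, 0.0, -0.0]
ft_force: [1.1, -0.3, 0.7]
finger_gap: 0.0855
grip_force: 0.0
time_s: 2.6
tcp_pos: [0.4165, -0.1298, 0.431]
orientation: [0.036, 0.999, 0.0, -0.0]
ft_force: [1.1, -0.1, -0.2]
finger_gap: 0.085
grip_force: 0.0
[-0.38  0.04  0.68  1.36 -0.03  1.75  1.8 ] [ 0.4164962  -0.12982239  0.43101439] [[356.80558258   0.         316.53201468]
 [  0.         356.80558258 206.34883441]
 [  0.           0.           1.        ]] [[-6.42081257e-06 -9.45181406e-01 -3.26545723e-01  8.57586975e-02]
 [ 9.99999866e-01 -1.75247853e-04  4.87589299e-04 -1.41985384e-04]
 [-5.18086776e-04 -3.26545676e-01  9.45181280e-01 -1.42108570e-01]
 [ 0.00000000e+00  0.00000000e+00  0.00000000e+00  1.00000000e+00]]
```

View pics/w1.png

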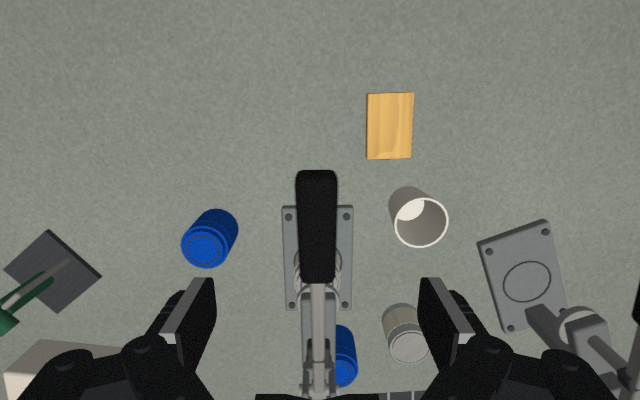

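The wrist picture shows the grip at (297–337, 171–283), its axis upright at column 317, with the lever at (317,330) and the tin below it. So the yaw matches the tool. Next I refine position and work out the pose for grasping.

```bash
cat > w.py <<'E'
import numpy as np,pickle
from scipy.spatial.transform import Rotation as Ro
def ray(s,c,px):
    R=Ro.from_quat(s["orientation"]).as_matrix(); M=c["mount"]
    v=M[:3,:3]@np.linalg.solve(c["K"],[*px,1]); return R@M[:3,3]+s["tcp_pos"],R@v
def atz(s,c,px,z):
    o,v=ray(s,c,px); return o+v*(z-o[2])/v[2]
E
python3 - <<'E'
from w import *
s,c=pickle.load(open("w1.pkl","rb"))
# top-face ends: centre +-.055 along slope .3, +11mm normal
print("free top",atz(s,c,(317,172),.302+.055*np.sin(.3)+.0105))
print("near top",atz(s,c,(317,281),.302-.055*np.sin(.3)+.0105))
print("lever far",atz(s,c,(316.5,360),.24))
# two-view height: wrist ray vs scene ray of the free end centre
d=pickle.load(open("cams.pkl","rb"))["scene"]
for w,sc in [((317,172),(304,96)),((317,281),(292.5,134))]:
    o,v=ray(s,c,w); o2=-d["R"].T@d["t"]; v2=d["R"].T@np.linalg.solve(d["K"],[*sc,1])
    k=np.linalg.lstsq(np.c_[v,-v2],o2-o,rcond=None)[0]; print("2view",o+k[0]*v,o2+k[1]*v2)
R=Ro.from_quat(s["orientation"]).as_matrix();print(R.round(3))
E
```

```text
free top [ 0.38973857 -0.12752722  0.32875361]
near top [ 0.49604879 -0.13508946  0.29624639]
lever far [ 0.63376192 -0.1454354   0.24      ]
2view [ 0.39275804 -0.12771593  0.31619056] [ 0.39240024 -0.12587002  0.31607683]
2view [ 0.49760772 -0.13519556  0.29363095] [ 0.49685268 -0.13030217  0.2929824 ]
[[-0.997  0.072 -0.   ]
 [ 0.072  0.997  0.001]
 [ 0.     0.    -1.   ]]
```

```bash
python3 -m creep '[[-1,0,0,0,5,0,0],[-1.5,0,0,0,5,0,0],[-1.5,0,0,0,5,0,0],[-1,0,0,0,2.2,0,0],[-1,0,0,0,0,0,0]]'
python3 - <<'E'
from w import *
from bench import read_state
s=read_state(); R=Ro.from_quat(s["orientation"]).as_matrix(); print(s["joints"].round(2),s["tcp_pos"].round(4),R.round(3))
lx=np.array([np.cos(.3)*np.cos(.071),-np.cos(.3)*np.sin(.071),-np.sin(.3)]); ly=np.array([np.sin(.071),np.cos(.071),0]); lz=np.cross(lx,ly)
c=np.array([.442,-.131,.302]); print("tilt err deg",np.degrees(Ro.from_matrix(R.T@np.c_[-lx,ly,-lz]).as_rotvec()).round(2)); print("to go cm",(R.T@(c-.023*lz-s["tcp_pos"])*100).round(2))
E
```

```text
time_s: 3.15
tcp_pos: [0.4715, -0.1305, 0.4114]
orientation: [0.033, 0.989, 0.006, -0.144]
ft_force: [-0.1, -0.3, -0.6]
finger_gap: 0.0857
grip_force: 0.0
[-0.01  0.4   0.36  1.01 -0.07  2.03  1.83] [ 0.4715 -0.1305  0.4114] [[-0.956  0.067 -0.285]
 [ 0.064  0.998  0.021]
 [ 0.285  0.002 -0.958]]
tilt err deg [0.03 0.61 0.23]
to go cm [-0.28 -0.27 13.62]
```

Joint 6 is at its limit with the full tilt, so I'll use less. The pads close across y, so a pitch offset does no harm to the grasp.

```bash
cat > go.py <<'E'
from w import *
from bench import read_state
s=read_state(); R=Ro.from_quat(s["orientation"]).as_matrix()
c=np.array([.442,-.131,.302])
print("t",s["time_s"],"q",s["joints"].round(2),"tcp",s["tcp_pos"].round(4),"z",R[:,2].round(3),"yaw y",R[:,1].round(3),"F",s["ft_force"].round(1),"M",s["torque"].round(2),"gap",s["finger_gap"])
print("to go cm",((R.T@(c-s["tcp_pos"])+[0,0,.023])*100).round(2))
E
python3 -m creep '[[0,-0.1,0.5,0,-2,0,0],[0,-0.1,0.5,0,-2,0,0],[0,0,1,0,-2,0,0],[0,0,0.5,0,0,0,0],[0,0,0,0,0,0,0]]'; python3 go.py
```

```text
time_s: 3.65
tcp_pos: [0.4637, -0.1336, 0.3896]
orientation: [0.036, 0.995, 0.003, -0.09]
ft_force: [0.8, -0.6, 0.1]
finger_gap: 0.0854
grip_force: 0.0
t 3.65 q [-0.04  0.29  0.37  1.2  -0.06  1.85  1.81] tcp [ 0.4637 -0.1336  0.3896] z [-0.179  0.011 -0.984] yaw y [ 0.072  0.997 -0.001] F [ 0.8 -0.6  0.1] M [-0.02 -0.1   0.05] gap 0.08543026179401621
to go cm [ 0.58  0.12 11.31]
```

```bash
python3 -m creep '[[0.3,0.1,1,0,0,0,0],[0.3,0,1,0,0,0,0],[0,0,1,0,0,0,0],[0,0,1,0,0,0,0],[0,0,1,0,0,0,0]]'
python3 -m creep '[[0,0,1,0,0,0,0],[0,0,1,0,0,0,0],[0,0,1,0,0,0,0],[0,0,0.5,0,0,0,0],[0,0,0,0,0,0,0]]'; python3 go.py
python3 - <<'E'
from bench import vision
import cv2
cv2.imwrite("pics/w2.png",vision.camera("wrist")["image"])
E
```

```text
time_s: 4.15
tcp_pos: [0.4498, -0.132, 0.3413]
orientation: [0.036, 0.995, 0.002, -0.089]
ft_force: [0.4, 0.7, 0.1]
finger_gap: 0.0853
grip_force: 0.0
time_s: 4.65
tcp_pos: [0.4428, -0.1316, 0.307]
orientation: [0.036, 0.995, 0.002, -0.09]
ft_force: [-0.7, 1.2, 0.0]
finger_gap: 0.0851
grip_force: 0.0
t 4.65 q [-0.05  0.24  0.36  1.45 -0.04  1.64  1.8 ] tcp [ 0.4428 -0.1316  0.307 ] z [-0.179  0.011 -0.984] yaw y [ 0.072  0.997 -0.002] F [-0.7  1.2  0. ] M [-0.03 -0.19  0.  ] gap 0.08512276774403682
to go cm [-0.    0.05  2.81]
```

View pics/w2.png

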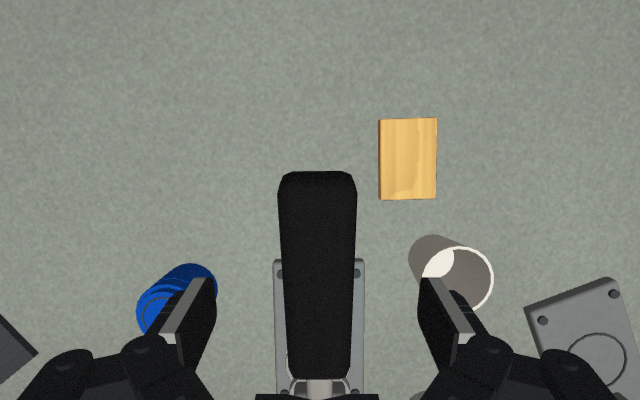

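The grip lies centred between the fingers (grip columns 278–357, inner finger edges at 215 and 420), running through the closing plane. Now lower and close.

```bash
python3 -m creep '[[0,0,0.7,0,0,0,0],[0,0,0.7,0,0,0,0],[0,0,0.7,0,0,0,0],[0,0,0.7,0,0,0,0],[0,0,0,0,0,0,0]]'
python3 -m creep '[[0,0,0,0,0,0,100],[0,0,0,0,0,0,130],[0,0,0,0,0,0,150],[0,0,0,0,0,0,170],[0,0,0,0,0,0,200]]'
python3 -m creep '[[0,0,0,0,0,0,255],[0,0,0,0,0,0,255],[0,0,0,0,0,0,255],[0,0,0,0,0,0,255],[0,0,0,0,0,0,255]]'; python3 go.py
```

```text
time_s: 5.2
tcp_pos: [0.4375, -0.1312, 0.279]
orientation: [0.036, 0.995, 0.002, -0.09]
ft_force: [0.1, -0.6, -0.7]
finger_gap: 0.0854
grip_force: 0.0
time_s: 5.7
tcp_pos: [0.4387, -0.1307, 0.2806]
orientation: [0.035, 0.995, 0.003, -0.089]
ft_force: [0.5, 1.8, 2.1]
finger_gap: 0.0314
grip_force: 61.4
time_s: 6.2
tcp_pos: [0.4386, -0.1308, 0.2803]
orientation: [0.036, 0.995, 0.003, -0.089]
ft_force: [-0.2, 3.0, 3.6]
finger_gap: 0.031
grip_force: 61.6
t 6.2 q [-0.05  0.24  0.35  1.52 -0.04  1.57  1.8 ] tcp [ 0.4386 -0.1308  0.2803] z [-0.177  0.012 -0.984] yaw y [ 0.071  0.997 -0.001] F [-0.2  3.   3.6] M [ 0.78 -0.14  0.18] gap 0.030977810155414943
to go cm [0.05 0.   0.1 ]
```

```bash
python3 - <<'E'
from w import *
from bench import read_state
s=read_state(); R=Ro.from_quat(s["orientation"]).as_matrix()
lx=np.array([np.cos(.3)*np.cos(.071),-np.cos(.3)*np.sin(.071),-np.sin(.3)])
c=s["tcp_pos"]-.022*R[:,2]; h=c+.26*lx; print(c,h)
r=R.T@(s["tcp_pos"]-h); print("r",r)
for deg in(-1.72,-1.15,1.15,.9):
    D=Ro.from_rotvec([0,np.radians(deg),0]).as_matrix(); print(deg,((D-np.eye(3))@r*100).round(3))
E
```

```text
[ 0.44248783 -0.13104876  0.30192345] [ 0.69024952 -0.14866946  0.2250882 ]
r [ 2.58074874e-01 -1.77880319e-04 -9.58049945e-03]
-1.72 [0.017 0.    0.775]
-1.15 [0.014 0.    0.518]
1.15 [-0.024  0.    -0.518]
0.9 [-0.018  0.    -0.405]
```

Gripped (gap 31 mm, 61 N). Now I pull down along the arc and watch the force.

```bash
python3 -m creep '[[0.01,0,0.4,0,-0.9,0,255],[0.02,0,0.78,0,-1.72,0,255],[0.02,0,0.78,0,-1.72,0,255],[0.02,0,0.78,0,-1.72,0,255],[0.02,0,0.78,0,-1.72,0,255]]'; python3 -m creep '[[0.02,0,0.78,0,-1.72,0,255],[0.02,0,0.78,0,-1.72,0,255],[0.02,0,0.78,0,-1.72,0,255],[0.02,0,0.78,0,-1.72,0,255],[0.02,0,0.78,0,-1.72,0,255]]'; python3 go.py
```

```text
time_s: 6.7
tcp_pos: [0.4336, -0.1305, 0.2452]
orientation: [0.036, 0.999, 0.0, -0.02]
ft_force: [1.7, 4.0, 3.6]
finger_gap: 0.031
grip_force: 61.8
time_s: 7.2
tcp_pos: [0.4336, -0.1305, 0.2066]
orientation: [0.036, 0.998, -0.003, 0.056]
ft_force: [1.3, 3.0, 5.2]
finger_gap: 0.0312
grip_force: 61.9
t 7.2 q [-0.06  0.04  0.34  1.91 -0.04  1.09  1.8 ] tcp [ 0.4336 -0.1305  0.2066] z [ 0.111 -0.009 -0.994] yaw y [ 0.071  0.997 -0.001] F [1.3 3.  5.2] M [1.19 0.02 0.41] gap 0.031152759295631213
to go cm [-1.89  0.   -7.09]
```

```bash
python3 -m creep '[[0.02,0,0.78,0,-1.72,0,255],[0.02,0,0.78,0,-1.72,0,255],[0.02,0,0.78,0,-1.72,0,255],[0.02,0,0.78,0,-1.72,0,255],[0.02,0,0.78,0,-1.72,0,255]]'; python3 -m creep '[[0.02,0,0.78,0,-1.72,0,255],[0.02,0,0.78,0,-1.72,0,255],[0.01,0,0.45,0,-1,0,255],[0.01,0,0.45,0,-1,0,255],[0.01,0,0.45,0,-1,0,255]]'; python3 go.py
```

```text
time_s: 7.7
tcp_pos: [0.4392, -0.1309, 0.1683]
orientation: [0.035, 0.991, -0.005, 0.13]
ft_force: [1.2, 4.2, 5.7]
finger_gap: 0.0313
grip_force: 62.0
time_s: 8.2
tcp_pos: [0.447, -0.1315, 0.1407]
orientation: [0.035, 0.982, -0.007, 0.185]
ft_force: [-1.4, 4.2, 8.7]
finger_gap: 0.0313
grip_force: 62.5
t 8.2 q [-0.04 -0.02  0.36  2.21 -0.14  0.59  1.92] tcp [ 0.447  -0.1315  0.1407] z [ 0.363 -0.027 -0.931] yaw y [ 0.071  0.997 -0.001] F [-1.4  4.2  8.7] M [1.71 0.45 0.87] gap 0.03129577184884538
to go cm [-5.41e+00 -1.00e-02 -1.29e+01]
```

```bash
python3 -m creep '[[0.01,0,0.3,0,-0.7,0,255],[0.01,0,0.3,0,-0.7,0,255],[0.01,0,0.3,0,-0.7,0,255],[0.01,0,0.3,0,-0.7,0,255],[0,0,0,0,0,0,255]]'; python3 go.py
```

```text
time_s: 8.7
tcp_pos: [0.4511, -0.1317, 0.1293]
orientation: [0.034, 0.977, -0.008, 0.209]
ft_force: [0.2, 5.2, 7.0]
finger_gap: 0.0312
grip_force: 62.2
t 8.7 q [-0.04 -0.02  0.36  2.26 -0.2   0.5   1.99] tcp [ 0.4511 -0.1317  0.1293] z [ 0.408 -0.031 -0.913] yaw y [ 0.07   0.998 -0.002] F [0.2 5.2 7. ] M [1.38 0.31 0.88] gap 0.03115998686723215
to go cm [ -6.22  -0.03 -13.83]
```

```bash
python3 -m creep '[[0,0,0.15,0,-0.3,0,255],[0,0,0.15,0,-0.3,0,255],[0,0,0.15,0,-0.3,0,255],[0,0,0,0,0,0,255],[0,0,0,0,0,0,255]]'; python3 go.py
```

```text
time_s: 9.2
tcp_pos: [0.4527, -0.1318, 0.1256]
orientation: [0.034, 0.976, -0.008, 0.216]
ft_force: [-3.9, 5.9, 10.9]
finger_gap: 0.0316
grip_force: 63.2
t 9.2 q [-0.04 -0.01  0.37  2.27 -0.23  0.47  2.02] tcp [ 0.4527 -0.1318  0.1256] z [ 0.421 -0.031 -0.906] yaw y [ 0.07   0.998 -0.002] F [-3.9  5.9 10.9] M [1.49 0.65 0.81] gap 0.03162991998948591
to go cm [ -6.49  -0.02 -14.14]
```

```bash
python3 -m creep '[[0,0,0.15,0,0,0,255],[0,0,0.15,0,0,0,255],[0,0,0.15,0,0,0,255],[0,0,0,0,0,0,255],[0,0,0,0,0,0,255]]'; python3 go.py;  python3 - <<'E'
from bench import vision
import cv2
i=vision.camera("scene")["image"]; cv2.imwrite("pics/s2.png",cv2.resize(i[85:285,200:350],None,fx=3,fy=3,interpolation=cv2.INTER_CUBIC))
E
```

```text
time_s: 9.7
tcp_pos: [0.4533, -0.1318, 0.1238]
orientation: [0.034, 0.976, -0.007, 0.216]
ft_force: [-31.1, 10.8, 48.1]
finger_gap: 0.0314
grip_force: 68.7
t 9.7 q [-0.04 -0.01  0.37  2.27 -0.25  0.46  2.03] tcp [ 0.4533 -0.1318  0.1238] z [ 0.421 -0.028 -0.906] yaw y [0.07  0.998 0.001] F [-31.1  10.8  48.1] M [1.7  2.36 1.04] gap 0.03139058458016028
to go cm [ -6.5    0.03 -14.33]
```

View pics/s2.png

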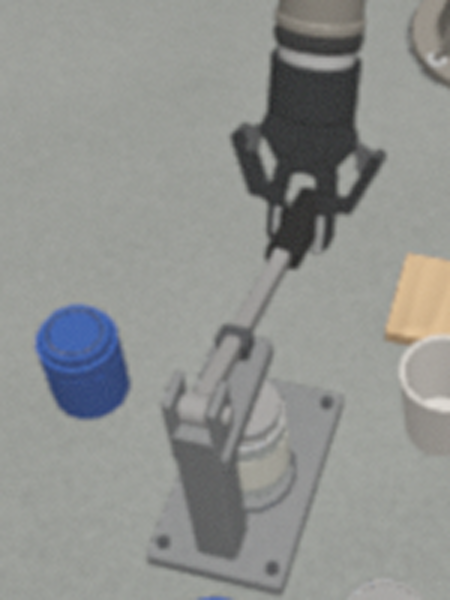

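The lever is hard against its stop (57 N along the tool, and the picture shows the ram down on the lid, grip at about (293,225) in the crop). Now easing back up slowly along the arc.

```bash
python3 -m creep '[[0,0,-0.12,0,0,0,255],[0,0,-0.12,0,0,0,255],[0,0,-0.12,0,0,0,255],[0,0,-0.09,0,0,0,255],[0,0,0,0,0,0,255]]'; for i in 1 2 3; do python3 -m creep '[[-0.01,0,-0.27,0,0.6,0,255],[-0.01,0,-0.27,0,0.6,0,255],[-0.01,0,-0.27,0,0.6,0,255],[-0.01,0,-0.27,0,0.6,0,255],[-0.01,0,-0.27,0,0.6,0,255]]' | grep -E "tcp|ft|gap"; done; python3 go.py
```

```text
time_s: 10.25
tcp_pos: [0.4527, -0.1318, 0.1256]
orientation: [0.034, 0.976, -0.008, 0.216]
ft_force: [-3.1, 4.8, 10.8]
finger_gap: 0.0309
grip_force: 62.7
tcp_pos: [0.4479, -0.1315, 0.1379]
ft_force: [-0.4, 5.0, 6.1]
finger_gap: 0.0312
tcp_pos: [0.4437, -0.1313, 0.1507]
ft_force: [-0.1, 4.5, 5.6]
finger_gap: 0.0314
tcp_pos: [0.4403, -0.131, 0.1637]
ft_force: [0.6, 4.6, 5.0]
finger_gap: 0.0316
t 11.75 q [-0.05 -0.01  0.35  2.11 -0.08  0.78  1.85] tcp [ 0.4403 -0.131   0.1637] z [ 0.275 -0.021 -0.961] yaw y [ 0.071  0.998 -0.002] F [0.6 4.6 5. ] M [1.12 0.16 0.65] gap 0.03164785435303129
to go cm [-3.980e+00 -1.000e-02 -1.095e+01]
```

```bash
for i in 1 2 3 4 5 6 7 8; do python3 -m creep '[[-0.01,0,-0.27,0,0.6,0,255],[-0.01,0,-0.27,0,0.6,0,255],[-0.01,0,-0.27,0,0.6,0,255],[-0.01,0,-0.27,0,0.6,0,255],[-0.01,0,-0.27,0,0.6,0,255]]' | grep -E "tcp|ft"; done; python3 go.py
```

```text
tcp_pos: [0.4374, -0.1309, 0.1769]
ft_force: [1.1, 3.9, 5.1]
tcp_pos: [0.4353, -0.1307, 0.1901]
ft_force: [1.8, 5.7, 5.8]
tcp_pos: [0.4338, -0.1306, 0.2034]
ft_force: [1.2, 4.2, 3.8]
tcp_pos: [0.433, -0.1305, 0.2168]
ft_force: [2.9, 4.0, 4.1]
tcp_pos: [0.4329, -0.1305, 0.2302]
ft_force: [2.3, 4.9, 4.5]
tcp_pos: [0.4334, -0.1305, 0.2436]
ft_force: [2.0, 4.6, 4.2]
tcp_pos: [0.4347, -0.1306, 0.257]
ft_force: [2.5, 5.1, 3.6]
tcp_pos: [0.4366, -0.1307, 0.2702]
ft_force: [2.3, 4.4, 3.3]
t 15.75 q [-0.06  0.2   0.35  1.58 -0.04  1.51  1.8 ] tcp [ 0.4366 -0.1307  0.2702] z [-0.139  0.008 -0.99 ] yaw y [ 0.071  0.997 -0.002] F [2.3 4.4 3.3] M [ 0.68 -0.72  0.35] gap 0.031211760102133113
to go cm [-0.09  0.   -0.92]
```

```bash
python3 -m creep '[[-0.01,0,-0.25,0,0.55,0,255],[-0.01,0,-0.25,0,0.55,0,255],[-0.01,0,-0.25,0,0.55,0,255],[-0.01,0,-0.2,0,0.45,0,255],[0,0,-0.05,0,0,0,255]]'; python3 -m creep '[[0,0,-0.08,0,0,0,255],[0,0,-0.07,0,0,0,255],[0,0,0,0,0,0,255],[0,0,0,0,0,0,255],[0,0,0,0,0,0,255]]';python3 go.py
```

```text
time_s: 16.25
tcp_pos: [0.4385, -0.1308, 0.2799]
orientation: [0.035, 0.995, 0.002, -0.088]
ft_force: [1.7, 5.6, 3.2]
finger_gap: 0.0316
grip_force: 61.8
time_s: 16.75
tcp_pos: [0.4387, -0.1308, 0.2807]
orientation: [0.035, 0.995, 0.002, -0.088]
ft_force: [4.4, 4.3, -0.0]
finger_gap: 0.0311
grip_force: 61.5
t 16.75 q [-0.05  0.23  0.36  1.52 -0.04  1.57  1.8 ] tcp [ 0.4387 -0.1308  0.2807] z [-0.176  0.011 -0.984] yaw y [ 0.071  0.997 -0.002] F [ 4.4  4.3 -0. ] M [ 0.69 -0.92  0.28] gap 0.0311155326039911
to go cm [0.05 0.   0.14]
```

```bash
python3 -m creep '[[0,0,-0.1,0,0,0,255],[0,0,-0.1,0,0,0,255],[0,0,0,0,0,0,255],[0,0,0,0,0,0,255],[0,0,0,0,0,0,255]]';python3 go.py
```

```text
time_s: 17.25
tcp_pos: [0.4387, -0.1308, 0.281]
orientation: [0.035, 0.995, 0.002, -0.089]
ft_force: [5.2, 3.7, -7.4]
finger_gap: 0.0308
grip_force: 60.6
t 17.25 q [-0.05  0.24  0.36  1.52 -0.04  1.58  1.8 ] tcp [ 0.4387 -0.1308  0.281 ] z [-0.177  0.011 -0.984] yaw y [ 0.071  0.997 -0.002] F [ 5.2  3.7 -7.4] M [ 0.49 -1.35  0.35] gap 0.030840689018936347
to go cm [0.05 0.   0.18]
```

The lever is against its upper stop (the force has reversed). Release gently, then retreat along the tool axis.

```bash
python3 -m creep '[[0,0,0.1,0,0,0,160],[0,0,0,0,0,0,140],[0,0,0,0,0,0,100],[0,0,0,0,0,0,50],[0,0,0,0,0,0,0]]'; python3 -m creep '[[0,0,0,0,0,0,0],[0,0,0,0,0,0,0],[0,0,0,0,0,0,0],[0,0,-0.5,0,0,0,0],[0,0,-1,0,0,0,0]]'; python3 -m creep '[[0,0,-2,0,0,0,0],[0,0,-2,0,0,0,0],[0,0,-2,0,0,0,0],[0,0,-2,0,0,0,0],[0,0,-2,0,0,0,0]]';  python3 -m creep '[[2,0,-2,0,0,0,0],[2,0,-2,0,0,0,0],[0,-2,0,0,0,0,0],[0,-2,0,0,0,0,0],[0,-2,0,0,0,0,0]]'; python3 - <<'E'
from bench import vision
import cv2,numpy as np
a=vision.camera("scene")["image"]; b=vision.camera("top")["image"]
f=lambda i:cv2.resize(i,None,fx=3,fy=3,interpolation=cv2.INTER_CUBIC)
s=f(a[85:285,220:350]); t=f(b[130:300,330:450]); o=np.zeros((600,760,3),np.uint8); o[:600,:390]=s; o[:510,400:760]=t
cv2.imwrite("pics/end.png",o)
E
```

```text
time_s: 17.75
tcp_pos: [0.4375, -0.1323, 0.2823]
orientation: [0.037, 0.995, 0.002, -0.089]
ft_force: [0.4, -0.2, -0.5]
finger_gap: 0.0786
grip_force: 0.0
time_s: 18.25
tcp_pos: [0.4402, -0.1314, 0.2972]
orientation: [0.036, 0.995, 0.002, -0.09]
ft_force: [0.5, 0.7, -0.5]
finger_gap: 0.0857
grip_force: 0.0
time_s: 18.75
tcp_pos: [0.4586, -0.1326, 0.3973]
orientation: [0.036, 0.995, 0.002, -0.088]
ft_force: [-0.4, 0.7, -0.4]
finger_gap: 0.0855
grip_force: 0.0
time_s: 19.25
tcp_pos: [0.4219, -0.1906, 0.4434]
orientation: [0.036, 0.996, 0.002, -0.088]
ft_force: [-0.6, -0.7, -0.6]
finger_gap: 0.0855
grip_force: 0.0
```

View pics/end.png

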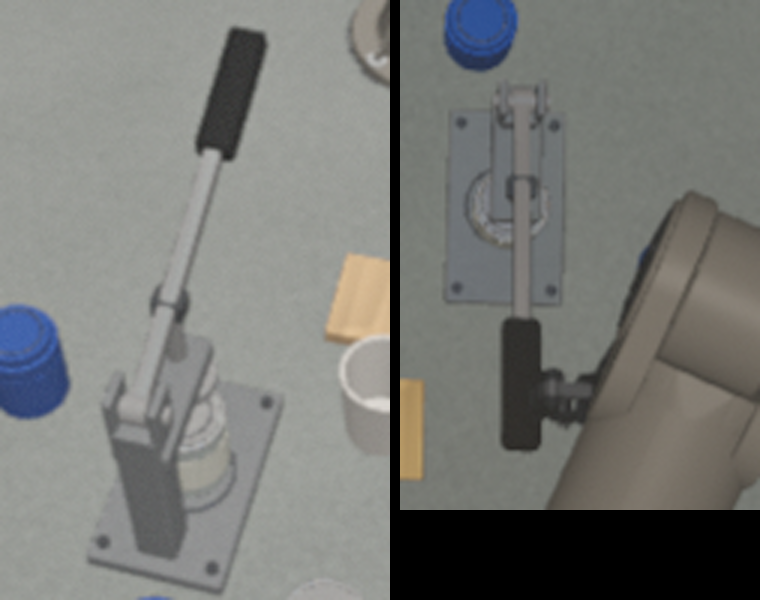

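The lever is back at its rest position (grip end at scene (303,95), as before), the tin stands where it was with its lid down, and the gripper is clear above 0.44 m.

```bash
python3 -c "
from bench import workorder
print(workorder.hand_in())"
```

```text
the job is handed in; nothing more can be done
None
```

I pulled the tin press's lever down to its stop to press the lid home, eased it back up to rest over about 6 s and released it. I left the tin and the empty press alone and handed the job in; no verdict came back, and the lid was checked only by the stop force and the camera.

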